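# Set the dispensary's bench magnifier over a bottle

### The job

Set the bench magnifier over the bottle with the yellow label so that its cap seal can be checked: lift the magnifier's carriage until its pawl has clicked past the upper rung, lower it gently (never let it drop) so that it hangs on that rung, then swing the lens arm round until the released lens stays centred over the yellow bottle's cap, to within a centimetre. Leave all the bottles, the jar and the measuring cup standing where they are.

Things in the scene. Friction and masses are not known exactly. Their poses are not given: they have to be found in the camera images.
- stand: The magnifier's fixed stand: grey base plate 120 x 120 x 12 mm with a small ladder of two aluminium rails and two steel rungs. Origin: on the column's vertical axis, at table height; z up. The lens arm swivels about this axis.
- carriage (a joint): Height (m) of the grey carriage block on the ladder: 0 at the start, hanging by its pawl on the lower rung; 0.045 hanging on the upper rung; 0.065 at the rigid top stop. The pawl clears the upper rung only above about 0.055; after that the carriage can be lowered on to that rung. Lifting takes about 11 N. Let go of between the rungs, it falls.
- pawl (a joint): Orange gravity pawl at the carriage's foot (on the +x side of stand), rad: 0 with its nose level, ready to hang on a rung; up to 1.3 while a rung pushes the nose down in passing (it is pushed aside from about 0.03 to 0.055 of carriage travel). It falls back to 0 by its own weight and needs no touching.
- lift_knob (a point): Blue upright round knob, 30 mm in diameter and 44 mm tall, on top of the carriage on the column's axis; the point is its centre. Grip it from above to raise and lower the carriage. It does not turn. Centre 218 mm above the table with the carriage at 0.
- swing_knob (a point): Black upright round knob, 24 mm in diameter and 50 mm tall, standing on the lens arm 100 mm out from the column's axis; the point is 27 mm above its foot (23 mm below its top). Grip it from above and take it round the column's axis to swing the arm; being round, it may turn in the fingers. It rises with the carriage.
- lens (a point): Centre of the magnifier's clear lens in its black ring (90 mm outside diameter, 12 mm thick), 170 mm out from the column's axis, in line with the swing knob; 178 mm above the table with the carriage at 0, so there it would strike the bottles; on the upper rung its underside clears them by 27 mm. It swings level, about the axis of stand.
- swivel (a point): Hub of the lens arm, on the column's axis. It is held by friction (3 to 10 N at the swing knob), but the arm is springy: it winds up by 0.08 to 0.26 rad (14 to 44 mm at the lens; it differs with angle and direction) before the hub slips, and springs back that much towards where it came from when let go, then stays. Travel -1.6 to 2.1 rad from the x axis of stand, counter-clockwise positive; all bottles lie within it.
- yellow_cap (a point): Top centre of the black cap of the amber bottle with the YELLOW label: the target. All three bottles are 52 mm in diameter and 190 mm tall, stand loose on the table about 170 mm from the column's axis and some 115 mm apart. Which of the three places is the yellow one's varies.
- green_cap (a point): Top centre of the white cap of the amber bottle with the green label (a bystander), 190 mm above the table.
- white_cap (a point): Top centre of the blue cap of the amber bottle with the white label (a bystander), 190 mm above the table.
- jar_top (a point): Top centre of the white tablet jar with a red label, 64 mm in diameter, 75 mm tall (a bystander, well to the left).
- measure_rim (a point): Rim centre of the empty glass measuring cup, 60 mm in diameter, 80 mm tall (a bystander, well to the right).
There are look-alikes about, which are no part of the job. What is shaped like the part that bears yellow_cap but red is not meant.

How it is judged:
On the way, in this order (a step that is already met when the one before it is completed fails the run):
1. the carriage hangs on the upper rung, the pawl's nose back in place (value of joint carriage between 0.0415 and 0.0475 m and value of joint pawl below 0.12 rad), for 0.3 s.
2. the lens is over the yellow bottle's cap (all of step 1 and horizontal distance between lens and yellow_cap below 0.01 m), for 0.3 s.
At the end, for the whole second after the job is handed in: The carriage hangs on the upper rung (0.0415 to 0.0475, pawl nose within 0.12 rad of level) and is still, the released lens is within 10 mm, horizontally, of the yellow bottle's cap centre, and all bottles, the jar and the cup stand within 15 mm of where they were (all of step 2 and velocity of joint carriage between -0.01 and 0.01 m/s and distance of each of yellow_cap, green_cap, white_cap, jar_top, measure_rim from where it was at the start of the episode below 0.015 m); the robot touches nothing.
It fails at once if the carriage is dropped (faster than 0.3 m/s downward) (velocity of joint carriage below -0.3 m/s).
It fails at once if a bottle, the jar or the measuring cup is knocked over or pushed away (its top moved more than 25 mm) (distance of any of yellow_cap, green_cap, white_cap, jar_top, measure_rim from where it was at the start of the episode above 0.025 m).
It also fails if it takes over 67 s, if anything falls off the work surface, if the arm or the gripper's body presses on something with over 40 N, if the wrist force passes 120 N, or if a joint passes its speed limit or range.

### The arm

A 6-joint arm with a two-finger parallel gripper is mounted at the origin on the work surface. World frame = base frame: x ahead of the robot, y to its left, z up, the work surface at z = 0. Lengths are in m, angles in rad, forces in N, time in s.
With the tool pointing down it reaches from about 0.4 to 0.825 m from the base axis. Payload 7 kg.
Tool frame: the origin (TCP) lies midway between the tips of the shut fingers; the grasp point (between the pads) lies 19 mm behind it; y points along the fingers, z is the direction in which the jaws open and shut, and the axes are right-handed (so a half turn about y gives the same grasp; the last joint's range is limited). The gripper opens to 88 mm and grips with 3 to 60 N. Pads are 19 mm wide; open, the fingers measure 130 mm over their backs; the gripper's body (78 mm by 193 mm) begins 47 mm behind the grasp point.
Start: joints at [-0.931, 0.359, 0.012, 0, -1.224, -0.288], TCP at [0.233, -0.634, 0.198] pointing down, gripper open.
Joint ranges: [-3.07, 3.07], [-1.43, 2.12], [-1.02, 1.25], [-3.03, 1.67], [-3.05, -0], [-3.03, 3.03]. Speed limits (rad/s): [2.39, 2.39, 3.01, 3.14, 3.14, 3.14].

### API

Orientations are given as [roll, pitch, yaw] about the fixed x, y, z axes, in that order (R = Rz(yaw) Ry(pitch) Rx(roll)).
In Python, from station import arm gives the robot as it stands.
- The arm moves only by the tool move_arm, never from a script. Its argument "deltas" is a list of rows, each an object with "dp": the shift along the tool's x, y, z in mm, a list of three; "rotation": the turn, a rotation vector about the tool's x, y, z in degrees, a list of three. A call has 1 to 5 rows; each row shifts and turns the pose as measured when the row begins, along the tool's axes as they then stand; what a row does not reach is not made up. A row lasts 1/12 s, in which the tool goes at most 41.7 mm and 7.16 degrees, less where a joint would pass 70% of its speed; a pose out of reach is approached as far as the arm can. A call is refused whole if a number of a shift passes 41.7 or a number of a turn 7.16, either way. A call with a gripper value outside its range is refused whole. "jaw" is the closure in counts, from 0 (fully open) to 255 (shut), set as the call begins (left out, the last holds). The fingers move at their own pace and stop on an object; "squeeze" is the grip in N (left out, the last holds). Time passes only in rows, so rows that do not move let the fingers close. It gives the time, the measured TCP pose, the force and the opening at its end, in the units of the state.
- arm.get_state(): the state, without advancing time (a new reading comes with each control period).
- arm.grab_frame(name): name is "scene" or "top" or "wrist"; returns a dict with "pixels" (480x640x3 uint8, red, green, blue), "z_map" (480x640 float32, m along the optical axis (not along the pixel's ray), 0 where there is no reading), "fx", "fy", "cx", "cy" (pixels), "k1" (the pictures are not rectified: a ray, as slopes to the right and down, at radius r is drawn at 1 + k1 r^2 times it, then the intrinsics apply), "cam_to_world" (4x4, takes a point from camera to world coordinates); the wrist camera has in their place "mount" (4x4, takes a point from camera to tool coordinates, whose origin is the TCP and whose axes are the tool frame's). Camera axes: x right, y down, z forward; pixel columns grow to the right and rows downward; lengths in m; the calibration is good to about 2 mm. A picture is of the moment at which its call begins: read the wrist's pose just before it.
- arm.job_done(): hands the job in, once; it reports no verdict.
The state is a dict: "t": time; "q": joint angles; "qd": joint speeds; "joint_efforts": joint torques, N m; "eef_pos": TCP position; "ee_rot": TCP orientation; "force": force on the tool from outside, world axes, zero at the start; "moment": the same for the moment, N m; "width": finger opening in m.
Only numpy, scipy, OpenCV 4.12 (cv2) and the standard library are available. Lean on these libraries where they do the work, as an engineer would, in place of code of your own. Each camera call takes 0.05 s, during which the arm holds its last target.

## Working session

There is one attempt and no reset: what is moved stays moved. The work goes in short steps, Python scripts to look and compute and a tool call to move; the robot and the scene stay as the last step left them, time stands still between calls to the robot, and variables do not carry over. Pictures are saved under pics/ and viewed, and the job is handed in when it is done.

Besides the shell and the picture viewer there is one more tool, called after "Emit:" as name([rows], argument=value, ...), one row to a line, values as JSON. move_arm: Moves the arm, as the interface text tells. Its arguments: {"type":"object","properties":{"deltas":{"type":"array","items":{"type":"object","properties":{"dp":{"type":"array","items":{"type":"number"}},"rotation":{"type":"array","items":{"type":"number"}}}}},"jaw":{"type":"number"},"squeeze":{"type":"number"}},"required":["deltas"]}

```bash
mkdir -p pics; ls
cat > h.py <<'E'
import numpy as np, cv2
from station import arm
def grab(n,save):
    st=arm.get_state(); f=arm.grab_frame(n); cv2.imwrite('pics/'+save+'.png',f['pixels'][:,:,::-1])
    d={k:(np.asarray(v) if k not in() else v) for k,v in f.items()}
    d['st_pos']=np.array(st['eef_pos']);d['st_rot']=np.array(st['ee_rot'])
    np.savez('pics/'+save+'.npz',**d); return d
def cloud(f):
    h,w=f['z_map'].shape
    u,v=np.meshgrid(np.arange(w),np.arange(h))
    K=np.array([[f['fx'],0,f['cx']],[0,f['fy'],f['cy']],[0,0,1]],float)
    p=cv2.undistortPoints(np.stack([u,v],-1).reshape(-1,1,2).astype(np.float64),K,np.array([float(f['k1']),0,0,0])).reshape(h,w,2)
    z=f['z_map'];P=np.concatenate([p*z[...,None],z[...,None]],-1)
    T=f['cam_to_world']
    W=P@T[:3,:3].T+T[:3,3]; W[z==0]=np.nan
    return W
E
python3 - <<'E'
from h import *
print(arm.get_state())
for n in('scene','top'):
    f=grab(n,n+'0'); print(f['fx'],f['k1'],f['cam_to_world'])
print(arm.get_state()['t'])
E
```

```text
pics
{'t': 0.0, 'q': array([-9.30928682e-01,  3.59397763e-01,  1.10446260e-02, -3.61089568e-04,
       -1.22408838e+00, -2.88131457e-01]), 'qd': array([-0.00054151, -0.0014061 ,  0.00121166, -0.00061772,  0.00022939,
        0.00080623]), 'joint_efforts': array([ 1.44460824e-03, -5.82714987e+01,  2.93054777e+01,  6.99721947e+00,
        6.76688593e-03, -1.51999552e-04]), 'eef_pos': array([ 0.23236172, -0.63316579,  0.19670752]), 'ee_rot': array([-1.56912249e+00,  1.42094980e-04,  3.51613328e-01]), 'force': array([-0.26082348, -0.47458189,  0.36382374]), 'moment': array([-0.0204849 ,  0.01756294, -0.01357773]), 'width': 0.08758862094796674}
614.8530424903994 -0.1647164616693153 [[-0.887246    0.35520798 -0.29431586  0.99319243]
 [ 0.46128569  0.6875665  -0.5607743   0.75983998]
 [ 0.00317022 -0.63330845 -0.77389299  1.20404687]
 [ 0.          0.          0.          1.        ]]
516.8543639261474 -0.08951697074699044 [[ 0.02002838 -0.99731616  0.07042258  0.49660748]
 [-0.99978463 -0.01959533  0.0068349   0.00522645]
 [-0.0054366  -0.0705443  -0.99749383  1.48822887]
 [ 0.          0.          0.          1.        ]]
0.1
```

View pics/scene0.png

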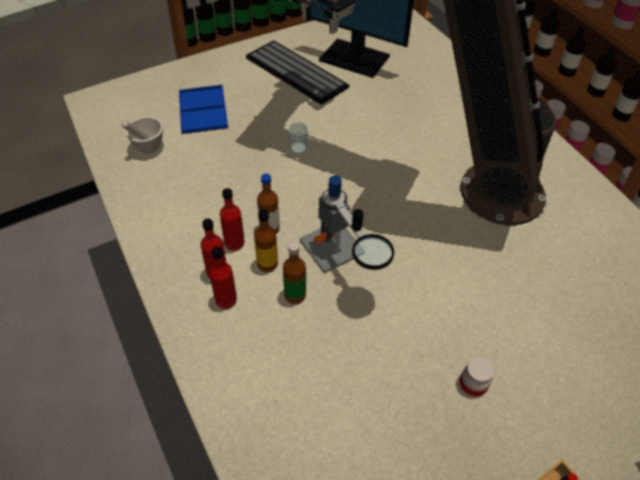

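View pics/top0.png

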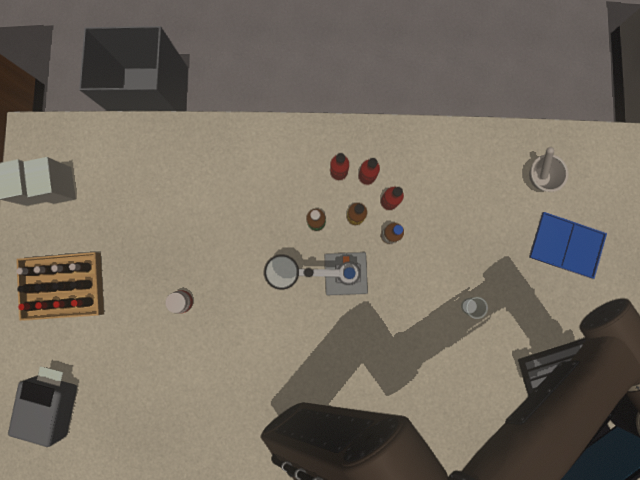

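In the scene view, the three amber bottles have caps at about (266,180) blue with a white label, (264,216) black with a yellow label, and (293,250) white with a green label. The red look-alikes are at (227,195), (208,226) and (217,254). The middle amber bottle fits the description; in the top view it is at (357,210). Next I'll confirm it in an enlarged crop and measure.

Run:
```python
from h import *
a=cv2.imread('pics/scene0.png')[160:320,190:410]; b=cv2.imread('pics/top0.png')[140:310,255:425]
a=cv2.resize(a,(440*1,320)); b=cv2.resize(b,(340,320),interpolation=cv2.INTER_CUBIC)
cv2.imwrite('pics/crop0.png',np.hstack([a,b]))
f=dict(np.load('pics/top0.npz'));W=cloud(f)
g=dict(np.load('pics/scene0.npz'));S=cloud(g)
for nm,C in(('top',W),('scene',S)):
    z=C[...,2];x=C[...,0];y=C[...,1]
    m=(z>0.18)&(z<0.2)&(x>0.3)&(x<0.9)&(abs(y)<0.35)
    n,l,s,c=cv2.connectedComponentsWithStats(m.astype(np.uint8))
    for i in range(1,n):
        if s[i,4]>8: print(nm,c[i].round(1),s[i,4],C[l==i].mean(0).round(4),C[l==i].min(0).round(3),C[l==i].max(0).round(3))
    m=(z>0.205)&(z<0.26)&(x>0.3)&(x<0.9)&(abs(y)<0.2)
    n,l,s,c=cv2.connectedComponentsWithStats(m.astype(np.uint8))
    for i in range(1,n):
        if s[i,4]>8: print(nm,'hi',c[i].round(1),s[i,4],C[l==i].mean(0).round(4),C[l==i].min(0).round(3),C[l==i].max(0).round(3))
print(W[::40,345,2],W[235:310:4,300:375:6,2].round(2))
```

```text
top [340.  157.6] 76 [ 0.7997 -0.0232  0.1897] [ 0.787 -0.034  0.181] [ 0.812 -0.013  0.197]
top [372.2 162.5] 77 [ 0.7886 -0.1057  0.1894] [ 0.777 -0.118  0.183] [ 0.801 -0.095  0.196]
top [397.4 191.5] 77 [ 0.7152 -0.1707  0.1893] [ 0.703 -0.183  0.18 ] [ 0.727 -0.159  0.194]
top [358.9 207.6] 75 [ 0.6719 -0.0733  0.1899] [ 0.661 -0.084  0.181] [ 0.684 -0.063  0.197]
top [314.6 214.2] 77 [0.653  0.0383 0.1895] [0.642 0.027 0.181] [0.664 0.05  0.195]
top [397.6 228.9] 76 [ 0.6199 -0.1719  0.1891] [ 0.609 -0.184  0.182] [ 0.632 -0.161  0.196]
top [282.2 270.9] 348 [0.5083 0.1173 0.183 ] [0.463 0.065 0.18 ] [0.551 0.166 0.19 ]
top [340.7 272.3] 411 [ 0.5077 -0.0303  0.1841] [ 0.479 -0.077  0.18 ] [0.537 0.042 0.198]
top [272.2 266.5] 16 [0.5189 0.1431 0.1819] [0.513 0.136 0.18 ] [0.525 0.151 0.184]
top [280.  269.2] 13 [0.5126 0.1232 0.1817] [0.505 0.118 0.18 ] [0.52  0.131 0.183]
top [282.9 276.2] 9 [0.4949 0.1154 0.1814] [0.488 0.11  0.18 ] [0.501 0.12  0.183]
top [284.7 280.5] 11 [0.4841 0.1104 0.1821] [0.478 0.105 0.18 ] [0.491 0.115 0.184]
top [281.8 283.8] 9 [0.4758 0.1177 0.181
[... 2297 characters left out ...]
0.19  0.19  0.24  0.24  0.17  0.02
   0.  ]
 [-0.01 -0.    0.    0.   -0.    0.01  0.17  0.18  0.19  0.19  0.17  0.01
   0.  ]
 [ 0.    0.    0.    0.    0.    0.01  0.01  0.02  0.19  0.01  0.01  0.01
  -0.  ]
 [-0.    0.    0.   -0.    0.    0.01  0.01  0.01  0.01  0.01  0.02  0.01
   0.  ]
 [-0.   -0.    0.    0.   -0.    0.01  0.01  0.01  0.01  0.01  0.01  0.01
  -0.  ]
 [-0.    0.   -0.   -0.    0.   -0.   -0.   -0.   -0.01  0.   -0.   -0.
   0.  ]
 [ 0.    0.   -0.   -0.   -0.    0.    0.   -0.    0.   -0.   -0.01 -0.
  -0.  ]
 [ 0.   -0.   -0.    0.    0.   -0.   -0.   -0.    0.    0.   -0.01 -0.
  -0.01]
 [ 0.    0.   -0.   -0.   -0.   -0.01  0.    0.    0.   -0.01 -0.01  0.
  -0.  ]]
```

View pics/crop0.png

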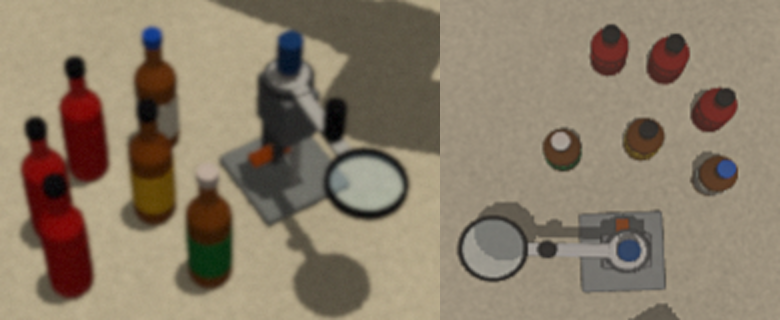

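The crop shows that the middle amber bottle (black cap, yellow label, top view (358,208)) is the target; the other black-capped bottles are all red. The cap is at about (0.671,-0.072) and the column axis at about (0.507,-0.048). The target angle is about -0.148 rad, and the lens now stands at about +1.57. I'll move towards the lift knob, rising first.

Emit:
move_arm([
  {"dp":[0,-25,0],"rotation":[0,-7,0]},
  {"dp":[0,-25,0],"rotation":[0,-7,0]},
  {"dp":[0,-25,0],"rotation":[0,-7,0]},
  {"dp":[0,-25,0],"rotation":[0,-7,0]},
  {"dp":[0,-25,0],"rotation":[0,-7,0]},
], jaw=0, squeeze=30)

```text
t: 0.52
eef_pos: [0.2308, -0.6292, 0.3155]
ee_rot: [-1.553, -0.01, 0.974]
force: [0.3, -1.4, 0.3]
width: 0.0877
```

```bash
cat >> h.py <<'E'
from scipy.spatial.transform import Rotation as R
def need(p,yaw):
    s=arm.get_state(); Rm=R.from_euler('xyz',s['ee_rot']).as_matrix()
    d=Rm.T@(np.array(p)-s['eef_pos'])*1000
    Rt=R.from_euler('xyz',[-np.pi/2,0,yaw]).as_matrix()
    rv=R.from_matrix(Rm.T@Rt).as_rotvec(degrees=True)
    print('t',round(s['t'],2),'pos',s['eef_pos'].round(4),'rot',s['ee_rot'].round(3),'w',round(s['width'],4),'F',s['force'].round(1),'q6',s['q'][[0,5]].round(2))
    print('need dp mm',d.round(1),'rot',rv.round(1))
E
python3 -c "
from h import *
need([.507,-.0485,.3],1.5708)"
```

```text
t 0.52 pos [ 0.2308 -0.6292  0.3155] rot [-1.553 -0.01   0.974] w 0.0877 F [ 0.3 -1.4  0.3] q6 [-0.93  0.34]
need dp mm [635.4  23.7  97.3] rot [ -0.8 -34.2   0.9]
```

Emit:
move_arm([
  {"dp":[40,1,6],"rotation":[0,0,0]},
  {"dp":[40,1,6],"rotation":[0,0,0]},
  {"dp":[40,1,6],"rotation":[0,0,0]},
  {"dp":[40,1,6],"rotation":[0,0,0]},
  {"dp":[40,1,6],"rotation":[0,0,0]},
])

```text
t: 0.93
eef_pos: [0.3165, -0.4482, 0.3144]
ee_rot: [-1.555, -0.007, 0.977]
force: [1.1, 0.2, 1.4]
width: 0.0877
```

Emit:
move_arm([
  {"dp":[40,1,6],"rotation":[0,0,0]},
  {"dp":[40,1,6],"rotation":[0,0,0]},
  {"dp":[40,1,6],"rotation":[0,0,0]},
  {"dp":[40,1,6],"rotation":[0,0,0]},
  {"dp":[40,1,6],"rotation":[0,0,0]},
])

```text
t: 1.35
eef_pos: [0.403, -0.2584, 0.31]
ee_rot: [-1.554, -0.008, 0.975]
force: [1.2, -0.5, -0.5]
width: 0.0875
```

```bash
python3 -c "
from h import *
need([.507,-.0485,.29],1.5708)"
```

```text
t 1.35 pos [ 0.403  -0.2584  0.31  ] rot [-1.554 -0.008  0.975] w 0.0875 F [ 1.2 -0.5 -0.5] q6 [-0.17 -0.42]
need dp mm [232.   22.3  31.2] rot [ -0.8 -34.1   0.7]
```

Emit:
move_arm([
  {"dp":[38,1,5],"rotation":[0,0,0]},
  {"dp":[38,1,5],"rotation":[0,0,0]},
  {"dp":[38,1,5],"rotation":[0,0,0]},
  {"dp":[38,1,5],"rotation":[0,0,0]},
  {"dp":[30,1,5],"rotation":[0,0,0]},
])

```text
t: 1.77
eef_pos: [0.4852, -0.0827, 0.3068]
ee_rot: [-1.554, -0.009, 0.977]
force: [0.7, -0.1, 0.3]
width: 0.0879
```

Emit:
move_arm([
  {"dp":[0,0,0],"rotation":[-0.4,-7,0]},
  {"dp":[0,0,0],"rotation":[-0.4,-7,0]},
  {"dp":[0,0,0],"rotation":[0,-7,0]},
  {"dp":[0,0,0],"rotation":[0,-7,0]},
  {"dp":[0,0,0],"rotation":[0,-6,0]},
])

```text
t: 2.18
eef_pos: [0.4866, -0.0746, 0.304]
ee_rot: [-1.571, -0.011, 1.589]
force: [-0.9, -0.8, -0.3]
width: 0.0876
```

```bash
python3 -c "
from h import *
need([.507,-.0485,.28],1.5708)
f=grab('wrist','w1');print(f['mount'].round(3))"
```

```text
t 2.18 pos [ 0.4866 -0.0746  0.304 ] rot [-1.571 -0.011  1.589] w 0.0876 F [-0.9 -0.8 -0.3] q6 [ 0.24 -0.22]
need dp mm [ 25.5  24.3 -20.8] rot [-0.   1.   0.6]
[[-0.001  0.957  0.291 -0.079]
 [ 0.    -0.291  0.957 -0.188]
 [ 1.     0.001 -0.    -0.001]
 [ 0.     0.     0.     1.   ]]
```

View pics/w1.png

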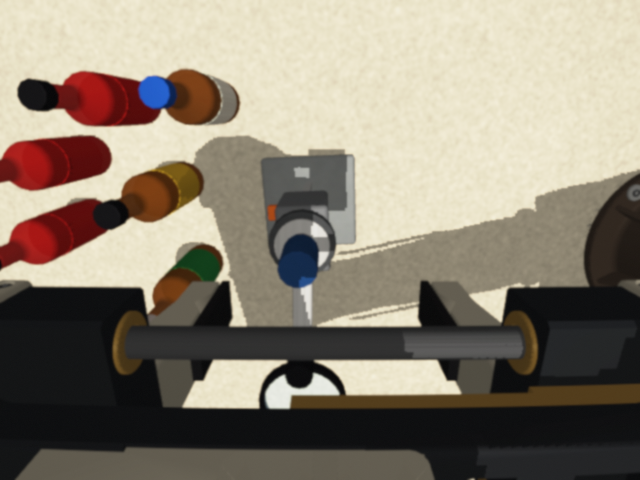

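The wrist view shows the blue knob at (298,262), between the fingers' lines and slightly ahead. I'll move over it, then descend.

Emit:
move_arm([
  {"dp":[13,8,-11],"rotation":[0,1,0.6]},
  {"dp":[13,8,-10],"rotation":[0,0,0]},
  {"dp":[0,0,0],"rotation":[0,0,0]},
])

```text
t: 2.48
eef_pos: [0.5076, -0.0474, 0.2874]
ee_rot: [-1.571, -0.001, 1.572]
force: [-0.1, 0.0, -0.8]
width: 0.0879
```

```bash
python3 -c "
from h import *
need([.507,-.0485,.206],1.5708)"
```

```text
t 2.48 pos [ 0.5076 -0.0474  0.2874] rot [-1.571e+00 -1.000e-03  1.572e+00] w 0.0879 F [-0.1  0.  -0.8] q6 [ 0.29 -0.29]
need dp mm [-1.2 81.4  0.6] rot [0.  0.  0.1]
```

Emit:
move_arm([
  {"dp":[-1,20,0.5],"rotation":[0,0,0]},
  {"dp":[0,20,0],"rotation":[0,0,0]},
  {"dp":[0,20,0],"rotation":[0,0,0]},
  {"dp":[0,15,0],"rotation":[0,0,0]},
  {"dp":[0,0,0],"rotation":[0,0,0]},
])

```text
t: 2.9
eef_pos: [0.5078, -0.0465, 0.2084]
ee_rot: [-1.57, -0.002, 1.565]
force: [-0.5, 0.5, -1.1]
width: 0.0879
```

```bash
python3 -c "
from h import *
need([.507,-.0485,.206],1.5708)
grab('scene','s1')"
```

```text
t 2.9 pos [ 0.5078 -0.0465  0.2084] rot [-1.57  -0.002  1.565] w 0.0879 F [-0.5  0.5 -1.1] q6 [ 0.29 -0.3 ]
need dp mm [-2.   2.3  0.8] rot [-0.1 -0.3  0.1]
```

View pics/s1.png

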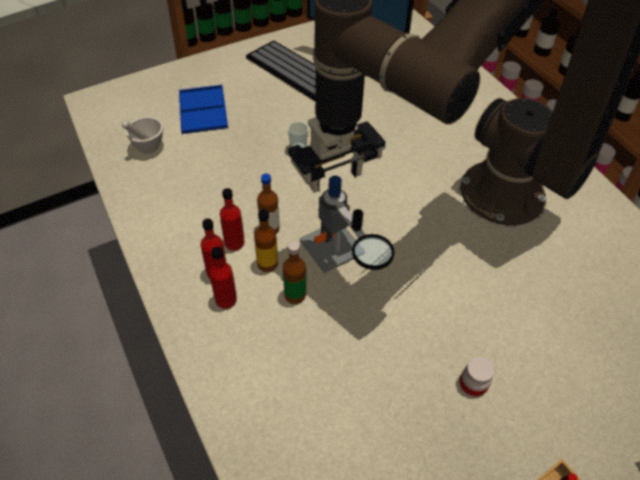

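Run:
```python
from h import *
g=dict(np.load('pics/s1.npz'));T=np.linalg.inv(g['cam_to_world'])
K=np.array([[g['fx'],0,g['cx']],[0,g['fy'],g['cy']],[0,0,1]],float)
P=np.array([[.5078,-.0465,.2084],[.5518,-.0465,.2084],[.4638,-.0465,.2084],[.507,-.0485,.24]])
print(cv2.projectPoints(P,cv2.Rodrigues(T[:3,:3])[0],T[:3,3],K,np.array([float(g['k1']),0,0,0]))[0].round(0).reshape(-1,2))
cv2.imwrite('pics/s1c.png',cv2.resize(cv2.imread('pics/s1.png')[110:250,260:420],None,fx=4,fy=4,interpolation=cv2.INTER_CUBIC))
```

```text
[[334. 190.]
 [317. 197.]
 [351. 184.]
 [334. 179.]]
```

View pics/s1c.png

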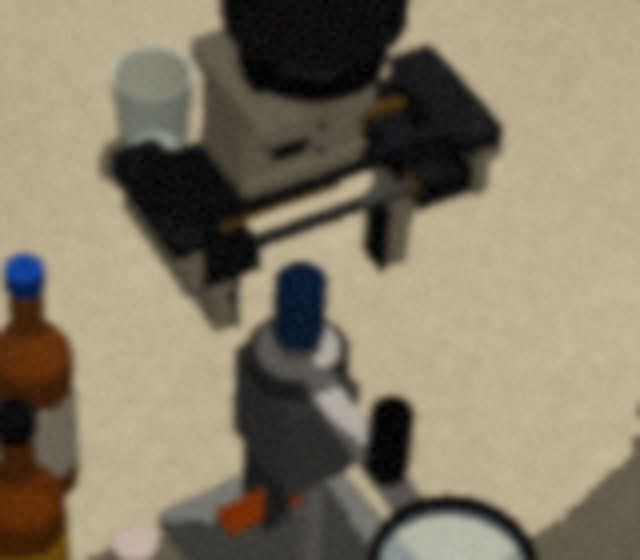

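Run:
```python
from h import *
C=cloud(dict(np.load('pics/s1.npz')))
for u,v in((314,187),(316,189),(312,180),(355,174),(357,170),(360,168),(335,185)): print(u,v,C[v,u].round(3))
```

```text
314 187 [ 0.566 -0.033  0.259]
316 189 [ 0.56  -0.035  0.248]
312 180 [ 0.584 -0.008  0.312]
355 174 [ 0.464 -0.034  0.25 ]
357 170 [ 0.459 -0.035  0.26 ]
360 168 [ 0.452 -0.034  0.263]
335 185 [ 0.511 -0.038  0.235]
```

The fingers straddle the knob. The open tips sit a bit higher than the TCP because of the finger linkage. I'll lower slightly and close.

Emit:
move_arm([
  {"dp":[-2,3,1],"rotation":[0,0,0]},
  {"dp":[0,0,0],"rotation":[0,0,0]},
  {"dp":[0,0,0],"rotation":[0,0,0]},
  {"dp":[0,0,0],"rotation":[0,0,0]},
  {"dp":[0,0,0],"rotation":[0,0,0]},
], jaw=255, squeeze=45)

```text
t: 3.37
eef_pos: [0.5096, -0.0487, 0.2105]
ee_rot: [-1.576, -0.002, 1.563]
force: [-0.3, -0.1, 0.1]
width: 0.0598
```

Emit:
move_arm([
  {"dp":[0,0,0],"rotation":[0,0,0]},
  {"dp":[0,0,0],"rotation":[0,0,0]},
  {"dp":[0,0,0],"rotation":[0,0,0]},
])

```text
t: 3.62
eef_pos: [0.5102, -0.0487, 0.2119]
ee_rot: [-1.578, -0.002, 1.563]
force: [0.3, -0.3, 0.3]
width: 0.0402
```

Run:
```python
from h import *
need([.507,-.0485,.206],1.5708)
g=grab('scene','s2')
cv2.imwrite('pics/s2c.png',cv2.resize(cv2.imread('pics/s2.png')[110:250,260:420],None,fx=4,fy=4,interpolation=cv2.INTER_CUBIC))
```

```text
t 3.62 pos [ 0.5102 -0.0487  0.2119] rot [-1.578 -0.002  1.563] w 0.0402 F [ 0.3 -0.3  0.3] q6 [ 0.29 -0.3 ]
need dp mm [0.1 5.9 3.3] rot [ 0.4 -0.4  0.1]
```

View pics/s2c.png

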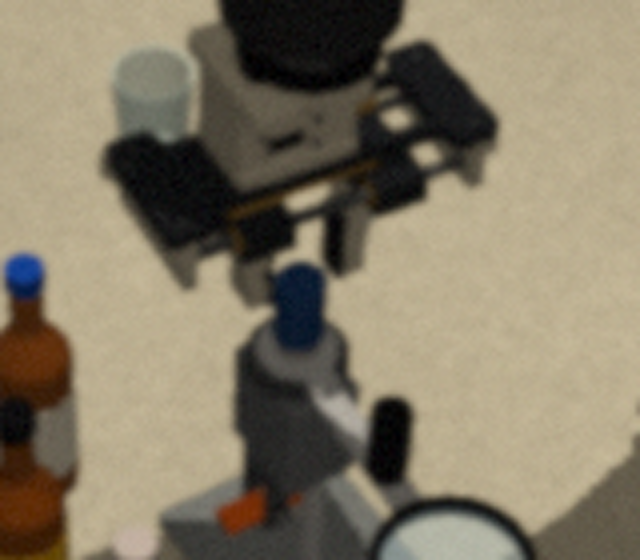

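Run:
```python
from h import *
C=cloud(dict(np.load('pics/s2.npz')))
for u in range(320,330): print(u,[tuple(C[v,u].round(3)) for v in range(176,190,2)])
for u in range(343,350,2): print(u,[tuple(C[v,u].round(3)) for v in range(166,182,2)])
```

```text
320 [(np.float64(0.546), np.float64(-0.044), np.float64(0.273)), (np.float64(0.547), np.float64(-0.041), np.float64(0.27)), (np.float64(0.546), np.float64(-0.044), np.float64(0.261)), (np.float64(0.544), np.float64(-0.047), np.float64(0.251)), (np.float64(0.543), np.float64(-0.048), np.float64(0.244)), (np.float64(0.434), np.float64(-0.244), np.float64(0.002)), (np.float64(0.435), np.float64(-0.24), np.float64(-0.001))]
321 [(np.float64(0.545), np.float64(-0.04), np.float64(0.276)), (np.float64(0.547), np.float64(-0.038), np.float64(0.273)), (np.float64(0.548), np.float64(-0.035), np.float64(0.27)), (np.float64(0.546), np.float64(-0.039), np.float64(0.259)), (np.float64(0.544), np.float64(-0.042), np.float64(0.25)), (np.float64(0.431), np.float64(-0.244), np.float64(0.001)), (np.float64(0.432), np.float64(-0.241), np.float64(-0.004))]
322 [(np.float64(0.544), np.float64(-0.038), np.float64(0.278)), (np.float64(0.543), np.float64(-0.04), np.float64(0.269)), (np.float64(0.545), np.float64(-0.037), np.float64(0.267)), (np.float64(0.543), np.float64(-0.039), np.float64(0.258)), (np.float
[... 4374 characters left out ...]
loat64(-0.034), np.float64(0.259)), (np.float64(0.481), np.float64(-0.039), np.float64(0.248)), (np.float64(0.353), np.float64(-0.239), np.float64(0.0)), (np.float64(0.355), np.float64(-0.234), np.float64(-0.003))]
349 [(np.float64(0.479), np.float64(-0.036), np.float64(0.279)), (np.float64(0.48), np.float64(-0.034), np.float64(0.276)), (np.float64(0.478), np.float64(-0.037), np.float64(0.266)), (np.float64(0.477), np.float64(-0.039), np.float64(0.258)), (np.float64(0.479), np.float64(-0.035), np.float64(0.256)), (np.float64(0.476), np.float64(-0.039), np.float64(0.244)), (np.float64(0.347), np.float64(-0.237), np.float64(-0.001)), (np.float64(0.349), np.float64(-0.234), np.float64(-0.005))]
```

Run:
```python
from h import *
def wc(n):
    f=dict(np.load('pics/'+n+'.npz'));T=np.eye(4);T[:3,:3]=R.from_euler('xyz',f['st_rot']).as_matrix();T[:3,3]=f['st_pos'];f['cam_to_world']=T@f['mount'];return cloud(f),f
C,f=wc('w1')
print(C[60,300],C[250:275:5,300], C[480//2:300:6,225].round(3), C[100:110:5,300].round(3))
# finger points in tool frame
T=f['mount']; z=f['z_map']
g=dict(f);g['cam_to_world']=T;D=cloud(g)
for v in range(280,480,10): print(v,[D[v,u].round(3).tolist() for u in(170,200,215,430,450)])
```

```text
[ 0.52044593 -0.22375228  0.00144643] [[ 0.5053457  -0.06506657  0.23802095]
 [ 0.505123   -0.06256114  0.24159217]
 [ 0.5052125  -0.05823076  0.24027186]
 [ 0.50511613 -0.05500455  0.2418702 ]
 [ 0.50515395 -0.05091299  0.24137013]] [[ 0.624  0.007  0.001]
 [ 0.625  0.016  0.001]
 [ 0.626  0.025  0.001]
 [ 0.626  0.034  0.001]
 [ 0.627  0.043  0.001]
 [ 0.628  0.052  0.   ]
 [ 0.628  0.062  0.001]
 [ 0.533 -0.084  0.336]
 [ 0.532 -0.084  0.341]
 [ 0.532 -0.082  0.343]] [[ 0.52  -0.178  0.   ]
 [ 0.52  -0.172  0.001]]
280 [[0.083, 0.182, -0.169], [0.095, 0.21, -0.146], [0.116, 0.258, -0.144], [0.136, 0.303, 0.15], [0.136, 0.304, 0.179]]
290 [[0.09, 0.172, -0.166], [-0.011, -0.044, -0.054], [-0.01, -0.041, -0.049], [-0.009, -0.04, 0.045], [-0.011, -0.044, 0.052]]
300 [[0.097, 0.161, -0.162], [-0.011, -0.052, -0.051], [-0.01, -0.05, -0.046], [-0.009, -0.048, 0.043], [-0.011, -0.053, 0.049]]
310 [[-0.011, -0.061, -0.06], [-0.006, -0.053, -0.052], [-0.007, -0.054, -0.045], [-0.005, -0.049, 0.043], [-0.011, -0.061, 0.047]]
320 [[-0.011, -0.069, -0.057], [-0.01, -0.068, -0.047], [-0.004, -
[... 1295 characters left out ...]
-0.132, 0.019], [-0.026, -0.132, 0.023]]
430 [[-0.025, -0.134, -0.029], [-0.026, -0.135, -0.024], [-0.027, -0.135, -0.021], [-0.026, -0.134, 0.018], [-0.026, -0.134, 0.022]]
440 [[-0.026, -0.137, -0.028], [-0.026, -0.137, -0.023], [-0.026, -0.137, -0.02], [-0.026, -0.137, 0.018], [-0.026, -0.137, 0.021]]
450 [[-0.025, -0.138, -0.028], [-0.024, -0.137, -0.023], [-0.024, -0.137, -0.02], [-0.026, -0.139, 0.017], [-0.025, -0.138, 0.021]]
460 [[-0.025, -0.14, -0.027], [-0.025, -0.14, -0.022], [-0.025, -0.14, -0.019], [-0.024, -0.139, 0.017], [-0.023, -0.138, 0.021]]
470 [[-0.025, -0.142, -0.026], [-0.024, -0.141, -0.022], [-0.024, -0.141, -0.019], [-0.026, -0.143, 0.016], [-0.021, -0.138, 0.021]]
```

Both cameras agree that at this opening the tips are about 29 mm behind the TCP (z about 0.241), level with the knob's top. I'll reopen partly and descend gently in small steps, watching the force.

Emit:
move_arm([
  {"dp":[0,3,3],"rotation":[0.4,0,0]},
  {"dp":[0,3,1],"rotation":[0,0,0]},
  {"dp":[0,3,0],"rotation":[0,0,0]},
  {"dp":[0,3,0],"rotation":[0,0,0]},
  {"dp":[0,2,0],"rotation":[0,0,0]},
], jaw=80)

```text
t: 4.08
eef_pos: [0.5057, -0.0485, 0.1967]
ee_rot: [-1.571, -0.002, 1.563]
force: [0.5, -0.3, 0.2]
width: 0.059
```

Run:
```python
from h import *
need([.507,-.0485,.190],1.5708)
g=grab('scene','s3')
C=cloud(g)
m=(C[...,2]>.19)&(C[...,2]<.32)&(abs(C[...,0]-.507)<.08)&(abs(C[...,1]+.04)<.03)&((abs(C[...,0]-.507)>.024))
for lo in (.20,.21,.22,.23,.24): print(lo,((C[...,2]<lo+.01)&(C[...,2]>lo)&m).sum())
cv2.imwrite('pics/s3c.png',cv2.resize(cv2.imread('pics/s3.png')[110:250,260:420],None,fx=4,fy=4,interpolation=cv2.INTER_CUBIC))
```

```text
t 4.08 pos [ 0.5057 -0.0485  0.1967] rot [-1.571 -0.002  1.563] w 0.059 F [ 0.5 -0.3  0.2] q6 [ 0.29 -0.3 ]
need dp mm [ 0.   6.7 -1.3] rot [-0.  -0.4  0.1]
0.2 0
0.21 0
0.22 18
0.23 70
0.24 72
```

View pics/s3c.png

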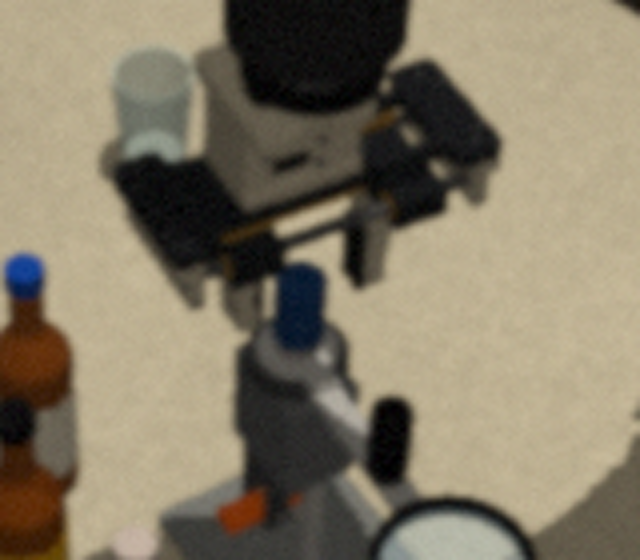

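Fingertips are now at about z 0.227, no contact. I'll go about 14 mm lower and close.

Emit:
move_arm([
  {"dp":[0,4,0],"rotation":[0,0,0]},
  {"dp":[0,4,0],"rotation":[0,0,0]},
  {"dp":[0,4,0],"rotation":[0,0,0]},
  {"dp":[0,3,-1],"rotation":[0,0,0]},
])

```text
t: 4.47
eef_pos: [0.5067, -0.0485, 0.18]
ee_rot: [-1.57, -0.002, 1.563]
force: [-0.2, 0.3, -0.6]
width: 0.06
```

Run:
```python
from h import *
need([.507,-.0485,.182],1.5708)
```

```text
t 4.47 pos [ 0.5067 -0.0485  0.18  ] rot [-1.57  -0.002  1.563] w 0.06 F [-0.2  0.3 -0.6] q6 [ 0.29 -0.29]
need dp mm [-0.  -2.  -0.3] rot [-0.  -0.4  0.1]
```

Emit:
move_arm([
  {"dp":[0,0,0],"rotation":[0,0,0]},
  {"dp":[0,0,0],"rotation":[0,0,0]},
  {"dp":[0,0,0],"rotation":[0,0,0]},
  {"dp":[0,0,0],"rotation":[0,0,0]},
  {"dp":[0,0,0],"rotation":[0,0,0]},
], jaw=255, squeeze=45)

```text
t: 4.88
eef_pos: [0.5066, -0.0486, 0.179]
ee_rot: [-1.569, -0.002, 1.563]
force: [-0.1, 0.3, -0.5]
width: 0.0325
```

Emit:
move_arm([
  {"dp":[0,0,0],"rotation":[0,0,0]},
  {"dp":[0,0,0],"rotation":[0,0,0]},
  {"dp":[0,0,0],"rotation":[0,0,0]},
])

```text
t: 5.13
eef_pos: [0.5062, -0.0486, 0.1791]
ee_rot: [-1.569, -0.002, 1.563]
force: [0.1, 0.0, -0.3]
width: 0.0294
```

Run:
```python
from h import *
need([.507,-.0485,.182],1.5708)
g=grab('scene','s4')
cv2.imwrite('pics/s4c.png',cv2.resize(cv2.imread('pics/s4.png')[110:250,260:420],None,fx=4,fy=4,interpolation=cv2.INTER_CUBIC))
```

```text
t 5.13 pos [ 0.5062 -0.0486  0.1791] rot [-1.569 -0.002  1.563] w 0.0294 F [ 0.1  0.  -0.3] q6 [ 0.29 -0.29]
need dp mm [ 0.1 -2.9 -0.8] rot [-0.1 -0.4  0.1]
```

View pics/s4c.png

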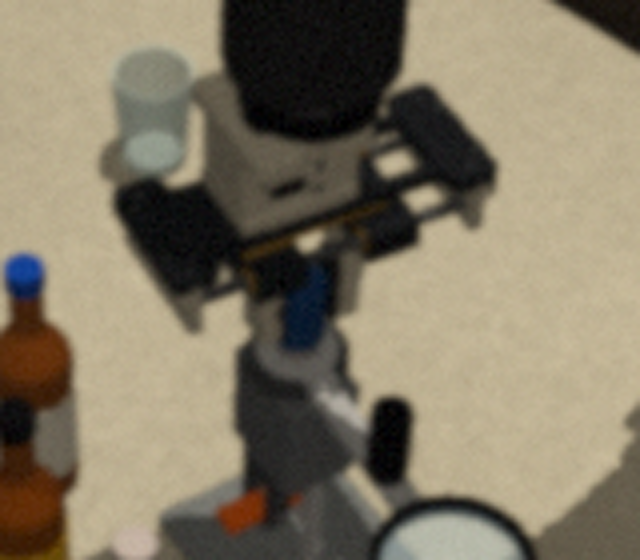

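The fingers hold the knob (opening 29 mm). Lifting slowly.

Emit:
move_arm([
  {"dp":[0,-8,0],"rotation":[0,0,0]},
  {"dp":[0,-8,0],"rotation":[0,0,0]},
  {"dp":[0,-8,0],"rotation":[0,0,0]},
])

```text
t: 5.43
eef_pos: [0.506, -0.0486, 0.2011]
ee_rot: [-1.566, -0.002, 1.562]
force: [2.8, -1.5, -8.1]
width: 0.0294
```

Run:
```python
from h import *
need([.5065,-.0486,.238],1.563)
```

```text
t 5.43 pos [ 0.506  -0.0486  0.2011] rot [-1.566 -0.002  1.562] w 0.0294 F [ 2.8 -1.5 -8.1] q6 [ 0.29 -0.29]
need dp mm [  0.1 -36.9  -0.3] rot [-0.3 -0.   0.1]
```

Emit:
move_arm([
  {"dp":[0,-8,0],"rotation":[0,0,0]},
  {"dp":[0,-8,0],"rotation":[0,0,0]},
  {"dp":[0,-8,0],"rotation":[0,0,0]},
  {"dp":[0,-7,0],"rotation":[0,0,0]},
])

```text
t: 5.77
eef_pos: [0.506, -0.0486, 0.2343]
ee_rot: [-1.565, -0.003, 1.562]
force: [2.2, -1.7, -9.1]
width: 0.0293
```

Run:
```python
from h import *
need([.5065,-.0486,.239],1.563)
```

```text
t 5.77 pos [ 0.506  -0.0486  0.2343] rot [-1.565 -0.003  1.562] w 0.0293 F [ 2.2 -1.7 -9.1] q6 [ 0.29 -0.29]
need dp mm [-0.  -4.7 -0.5] rot [-0.3 -0.1  0.2]
```

Emit:
move_arm([
  {"dp":[0,-3,0],"rotation":[0,0,0]},
  {"dp":[0,-2,0],"rotation":[0,0,0]},
  {"dp":[0,0,0],"rotation":[0,0,0]},
])

```text
t: 6.02
eef_pos: [0.5061, -0.0485, 0.2419]
ee_rot: [-1.567, -0.003, 1.562]
force: [1.2, -1.3, -7.7]
width: 0.0292
```

```bash
cat >> h.py <<'E'
def blob(C,im,lo=(.4,-.25,.17),hi=(.75,.2,.3)):
    pass
E
python3 - <<'E'
from h import *
need([.5065,-.0486,.239],1.563)
g=grab('scene','s5');C=cloud(g)
cv2.imwrite('pics/s5c.png',cv2.resize(cv2.imread('pics/s5.png')[90:270,240:440],None,fx=4,fy=3.3,interpolation=cv2.INTER_CUBIC))
# swing knob dark top / height
m=(abs(C[...,0]-.508)<.014)&(abs(C[...,1]-.052)<.014)&(C[...,2]>.19)
print('swing knob max z',np.percentile(C[m][:,2],[50,90,97]))
m=(abs(C[...,0]-.508)<.045)&(abs(C[...,1]-.12)<.045)&(C[...,2]>.1)
print('lens z',np.percentile(C[m][:,2],[10,50,90]))
C0=cloud(dict(np.load('pics/scene0.npz')))
m=(abs(C0[...,0]-.508)<.014)&(abs(C0[...,1]-.052)<.014)&(C0[...,2]>.15)
print('at start',np.percentile(C0[m][:,2],[50,90,97]))
m=(abs(C0[...,0]-.508)<.045)&(abs(C0[...,1]-.12)<.045)&(C0[...,2]>.1)
print('lens z',np.percentile(C0[m][:,2],[10,50,90]))
E
```

```text
t 6.02 pos [ 0.5061 -0.0485  0.2419] rot [-1.567 -0.003  1.562] w 0.0292 F [ 1.2 -1.3 -7.7] q6 [ 0.29 -0.29]
need dp mm [-0.1  2.9 -0.5] rot [-0.2 -0.1  0.2]
swing knob max z [0.65458214 0.68727573 0.69071817]
lens z [0.24026632 0.65566975 0.69309778]
at start [0.21300814 0.2311918  0.23331302]
lens z [0.17514204 0.17873483 0.18305297]
```

View pics/s5c.png

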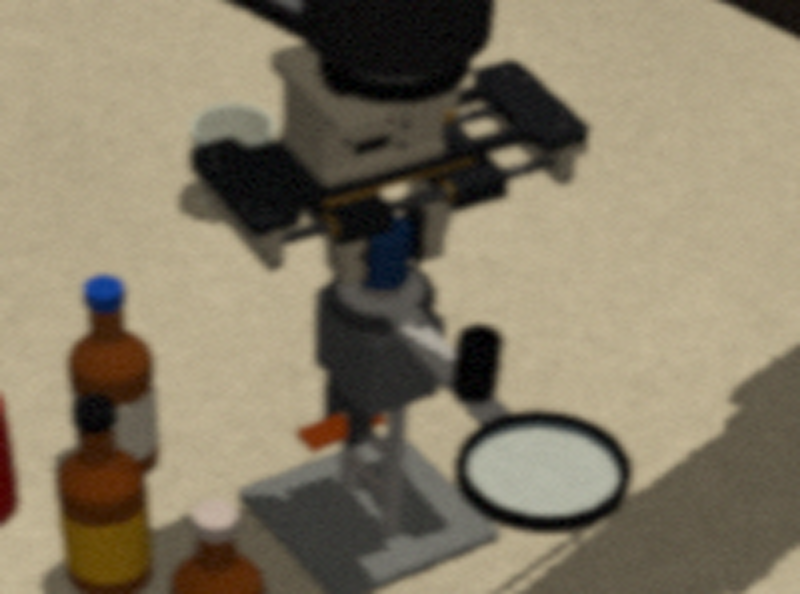

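The carriage is about 62 mm up (the lens measures 62 mm higher) and the pawl is level again. I'll lower gently until the rung takes the weight.

Emit:
move_arm([
  {"dp":[0,4,0],"rotation":[0,0,0]},
  {"dp":[0,4,0],"rotation":[0,0,0]},
  {"dp":[0,3,0],"rotation":[0,0,0]},
])

```text
t: 6.32
eef_pos: [0.5061, -0.0485, 0.2302]
ee_rot: [-1.568, -0.003, 1.562]
force: [2.3, -0.4, -6.8]
width: 0.0295
```

Emit:
move_arm([
  {"dp":[0,2,0],"rotation":[0,0,0]},
  {"dp":[0,2,0],"rotation":[0,0,0]},
])

```text
t: 6.48
eef_pos: [0.5061, -0.0485, 0.225]
ee_rot: [-1.567, -0.003, 1.562]
force: [1.7, -0.2, -7.3]
width: 0.0296
```

Emit:
move_arm([
  {"dp":[0,1.5,0],"rotation":[0,0,0]},
  {"dp":[0,1.5,0],"rotation":[0,0,0]},
])

```text
t: 6.65
eef_pos: [0.5062, -0.0486, 0.2237]
ee_rot: [-1.568, -0.002, 1.563]
force: [-7.0, 3.5, 13.4]
width: 0.0291
```

The force reversed at 44.6 mm of travel, so it is hanging on the rung. Relaxing, then releasing.

Emit:
move_arm([
  {"dp":[0,-0.5,0],"rotation":[0,0,0]},
  {"dp":[0,0,0],"rotation":[0,0,0]},
  {"dp":[0,0,0],"rotation":[0,0,0]},
])

```text
t: 6.9
eef_pos: [0.5061, -0.0486, 0.2246]
ee_rot: [-1.568, -0.002, 1.563]
force: [4.0, 0.2, -5.8]
width: 0.0296
```

Emit:
move_arm([
  {"dp":[0,0,0],"rotation":[0,0,0]},
  {"dp":[0,0,0],"rotation":[0,0,0]},
  {"dp":[0,0,0],"rotation":[0,0,0]},
  {"dp":[0,0,0],"rotation":[0,0,0]},
], jaw=80)

```text
t: 7.23
eef_pos: [0.5064, -0.0488, 0.2258]
ee_rot: [-1.569, -0.002, 1.564]
force: [0.8, -0.2, 0.1]
width: 0.0503
```

Run:
```python
from h import *
need([.5065,-.0486,.3],1.563)
g=grab('scene','s6');C=cloud(g)
cv2.imwrite('pics/s6c.png',cv2.resize(cv2.imread('pics/s6.png')[90:270,240:440],None,fx=4,fy=3.3,interpolation=cv2.INTER_CUBIC))
m=(abs(C[...,0]-.508)<.045)&(abs(C[...,1]-.12)<.045)&(C[...,2]>.1)&(C[...,2]<.27)
print('lens z',np.percentile(C[m][:,2],[10,50,90]))
```

```text
t 7.23 pos [ 0.5064 -0.0488  0.2258] rot [-1.569 -0.002  1.564] w 0.0503 F [ 0.8 -0.2  0.1] q6 [ 0.29 -0.3 ]
need dp mm [  0.3 -74.2   0.1] rot [-0.1  0.   0.1]
lens z [0.2204347  0.22380465 0.22800422]
```

View pics/s6c.png

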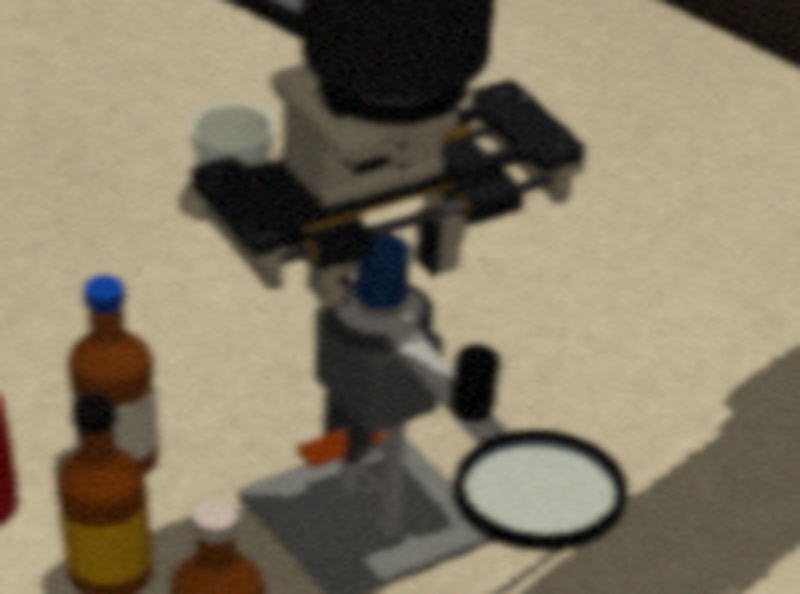

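The carriage hangs at 45 mm and the knob is released. Going up and over to the swing knob.

Emit:
move_arm([
  {"dp":[0,-25,0],"rotation":[0,0,0]},
  {"dp":[0,-25,0],"rotation":[0,0,0]},
  {"dp":[0,-22,0],"rotation":[0,0,0]},
  {"dp":[25,0,0],"rotation":[0,0,0]},
  {"dp":[25,0,0],"rotation":[0,0,0]},
])

```text
t: 7.7
eef_pos: [0.5061, -0.001, 0.3013]
ee_rot: [-1.567, -0.001, 1.559]
force: [-0.3, 0.5, -1.6]
width: 0.0601
```

Emit:
move_arm([
  {"dp":[25,0,0],"rotation":[0,0,0]},
  {"dp":[22,0,0],"rotation":[0,0,0]},
  {"dp":[0,0,0],"rotation":[0,0,0]},
])

```text
t: 7.95
eef_pos: [0.5073, 0.0503, 0.3036]
ee_rot: [-1.571, -0.003, 1.559]
force: [0.2, 0.1, -0.6]
width: 0.0598
```

Run:
```python
from h import *
need([.507,.0515,.212],1.5708)
g=grab('wrist','w2')
T=np.eye(4);T[:3,:3]=R.from_euler('xyz',g['st_rot']).as_matrix();T[:3,3]=g['st_pos'];g['cam_to_world']=T@g['mount'];C=cloud(g)
def bl(C,l,h):
    m=((C>l)&(C<h)).all(-1); return C[m].mean(0).round(4),m.sum(),np.percentile(C[m],[3,97],axis=0).round(3)
print(bl(C,[.48,.03,.25],[.54,.08,.29]))
print(bl(C,[.46,-.1,.27],[.55,0,.295]))
print(bl(C,[.62,-.12,.18],[.72,-.03,.2]))
g=grab('scene','s7');C=cloud(g)
print(bl(C,[.48,.03,.25],[.54,.08,.29]),bl(C,[.48,-.08,.25],[.54,-.02,.29]))
cv2.imwrite('pics/s7c.png',cv2.resize(cv2.imread('pics/s7.png')[90:270,240:440],None,fx=4,fy=3.3,interpolation=cv2.INTER_CUBIC))
```

```text
t 7.95 pos [0.5073 0.0503 0.3036] rot [-1.571 -0.003  1.559] w 0.0598 F [ 0.2  0.1 -0.6] q6 [ 0.48 -0.49]
need dp mm [ 1.  91.6  0.4] rot [ 0.  -0.7  0.1]
(array([0.5074, 0.0465, 0.274 ]), np.int64(1462), array([[0.497, 0.038, 0.253],
       [0.518, 0.058, 0.279]]))
(array([ 0.5075, -0.0503,  0.2855]), np.int64(2739), array([[ 0.495, -0.063,  0.284],
       [ 0.52 , -0.037,  0.287]]))
(array([ 0.6699, -0.0746,  0.1899]), np.int64(1028), array([[ 0.66 , -0.085,  0.182],
       [ 0.681, -0.064,  0.192]]))
(array([0.509 , 0.0545, 0.2685]), np.int64(169), array([[0.497, 0.042, 0.252],
       [0.518, 0.063, 0.278]])) (array([ 0.5112, -0.0361,  0.2633]), np.int64(20), array([[ 0.508, -0.039,  0.254],
       [ 0.515, -0.033,  0.272]]))
```

View pics/w2.png

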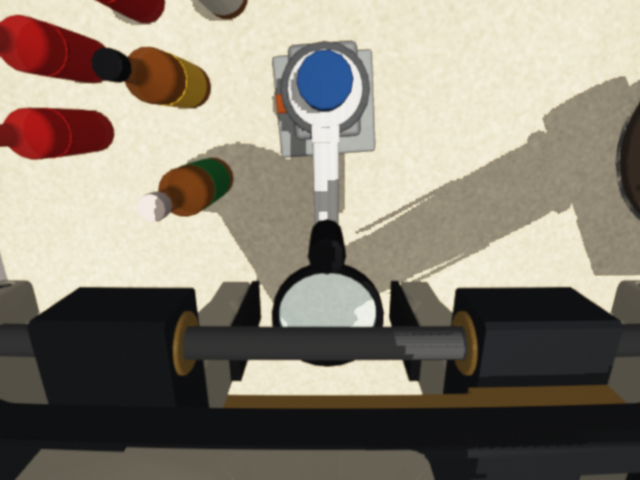

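View pics/s7c.png

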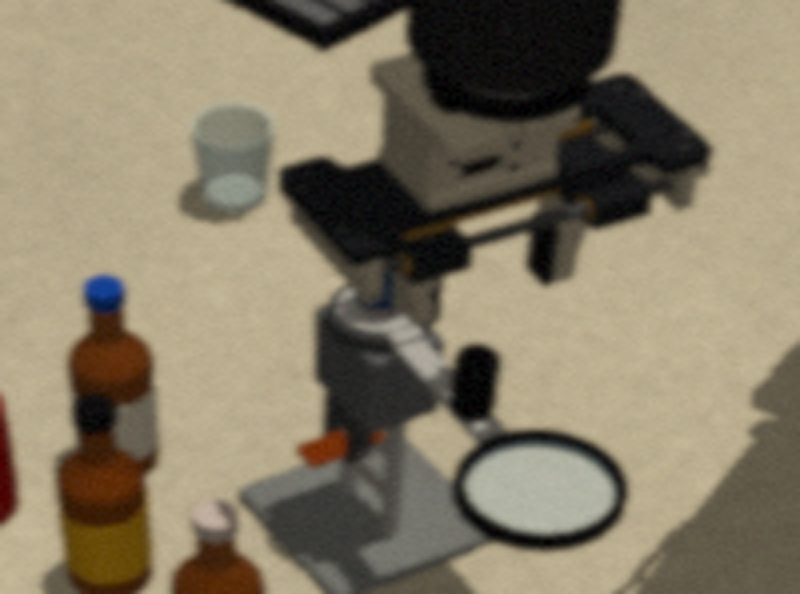

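Emit:
move_arm([
  {"dp":[1,22,0],"rotation":[0,-0.7,0]},
  {"dp":[0,22,0],"rotation":[0,0,0]},
  {"dp":[0,22,0],"rotation":[0,0,0]},
  {"dp":[0,15,0],"rotation":[0,0,0]},
  {"dp":[0,6,0],"rotation":[0,0,0]},
])

```text
t: 8.47
eef_pos: [0.5088, 0.0469, 0.2166]
ee_rot: [-1.577, -0.003, 1.571]
force: [-0.2, -0.4, -0.8]
width: 0.0604
```

Run:
```python
from h import *
need([.507,.0512,.212],1.5708)
g=grab('scene','s8')
cv2.imwrite('pics/s8c.png',cv2.resize(cv2.imread('pics/s8.png')[90:270,240:440],None,fx=4,fy=3.3,interpolation=cv2.INTER_CUBIC))
```

```text
t 8.47 pos [0.5088 0.0469 0.2166] rot [-1.577 -0.003  1.571] w 0.0604 F [-0.2 -0.4 -0.8] q6 [ 0.48 -0.48]
need dp mm [4.3 4.6 1.8] rot [0.4 0.  0.2]
```

View pics/s8c.png

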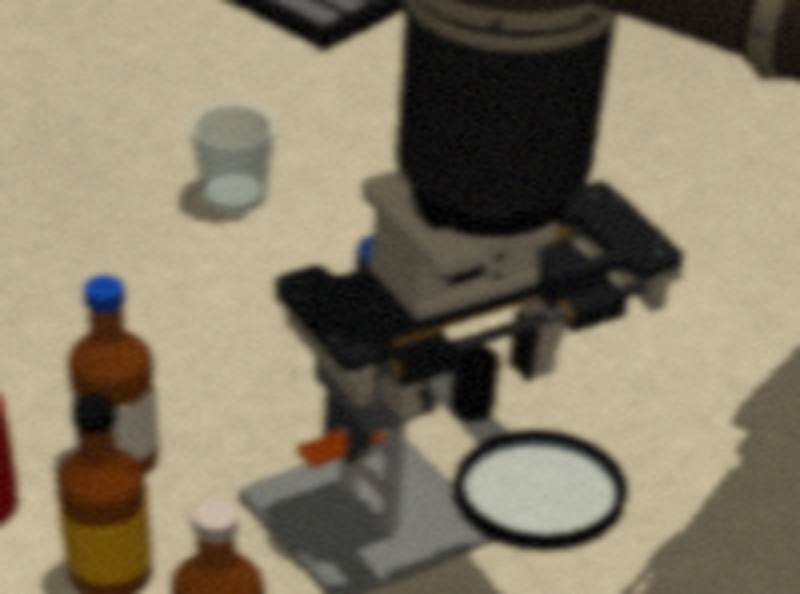

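Emit:
move_arm([
  {"dp":[4,3,1.5],"rotation":[0.4,0,0]},
  {"dp":[1,1,0],"rotation":[0,0,0]},
])

```text
t: 8.68
eef_pos: [0.5071, 0.0509, 0.2127]
ee_rot: [-1.569, -0.002, 1.569]
force: [0.7, -0.4, -0.7]
width: 0.0601
```

Emit:
move_arm([
  {"dp":[0,0,0],"rotation":[0,0,0]},
  {"dp":[0,0,0],"rotation":[0,0,0]},
  {"dp":[0,0,0],"rotation":[0,0,0]},
  {"dp":[0,0,0],"rotation":[0,0,0]},
  {"dp":[0,0,0],"rotation":[0,0,0]},
], jaw=255, squeeze=20)

```text
t: 9.1
eef_pos: [0.5091, 0.0516, 0.216]
ee_rot: [-1.573, -0.004, 1.57]
force: [0.6, -0.4, 0.2]
width: 0.0324
```

Emit:
move_arm([
  {"dp":[0,0,0],"rotation":[0,0,0]},
  {"dp":[0,0,0],"rotation":[0,0,0]},
  {"dp":[0,0,0],"rotation":[0,0,0]},
])

```text
t: 9.35
eef_pos: [0.5087, 0.0517, 0.2163]
ee_rot: [-1.573, -0.004, 1.57]
force: [-0.3, 0.7, 0.1]
width: 0.0237
```

```bash
cat >> h.py <<'E'
AX=np.array([.5075,-.0495])
def ang():
    s=arm.get_state(); d=s['eef_pos'][:2]-AX; t=np.arctan2(d[1],d[0]); F=s['force']
    print('theta',t.round(4),'r',np.hypot(*d).round(4),'z',s['eef_pos'][2].round(4),'yaw',s['ee_rot'].round(3),'F rad/tan/z',(F[0]*np.cos(t)+F[1]*np.sin(t)).round(1),(-F[0]*np.sin(t)+F[1]*np.cos(t)).round(1),F[2].round(1),'w',round(s['width'],4),'t',round(s['t'],2),'q',s['q'].round(2))
def plan(th,yaw,r=.1,z=None):
    s=arm.get_state(); need([AX[0]+r*np.cos(th),AX[1]+r*np.sin(th),s['eef_pos'][2] if z is None else z],yaw)
E
python3 - <<'E'
from h import *
ang()
E
```

```text
theta 1.5593 r 0.1012 z 0.2163 yaw [-1.573 -0.004  1.57 ] F rad/tan/z 0.7 0.3 0.1 w 0.0237 t 9.35 q [ 0.48  0.07 -0.31 -0.   -1.18 -0.48]
```

Gripped the swing knob (24 mm). Swinging clockwise in small arcs.

Emit:
move_arm([
  {"dp":[-0.2,0,-7],"rotation":[0,4,0]},
  {"dp":[-0.2,0,-7],"rotation":[0,4,0]},
  {"dp":[-0.2,0,-7],"rotation":[0,4,0]},
  {"dp":[-0.2,0,-7],"rotation":[0,4,0]},
  {"dp":[-0.2,0,-7],"rotation":[0,4,0]},
])

```text
t: 9.77
eef_pos: [0.5429, 0.045, 0.2163]
ee_rot: [-1.571, -0.003, 1.212]
force: [-0.7, -1.0, -0.2]
width: 0.0235
```

Run:
```python
from h import *
ang()
g=grab('scene','s9')
```

```text
theta 1.2123 r 0.1009 z 0.2163 yaw [-1.571 -0.003  1.212] F rad/tan/z -1.2 0.3 -0.2 w 0.0235 t 9.77 q [ 0.44  0.13 -0.25 -0.   -1.19 -0.8 ]
```

View pics/s9.png

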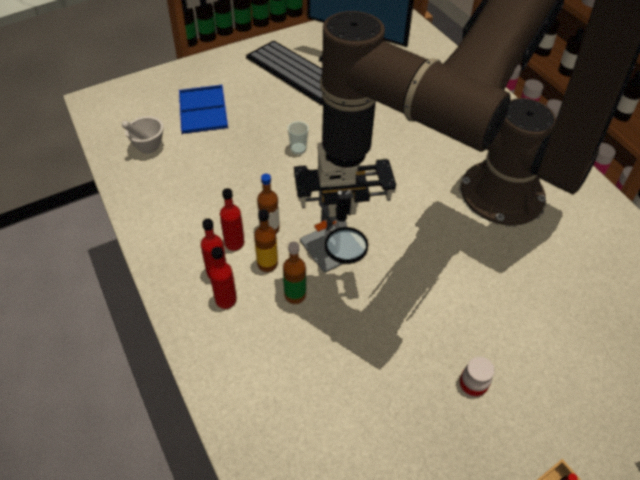

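The lens is following, now at (347,245) in the scene view. Continuing.

Emit:
move_arm([
  {"dp":[-0.2,0,-7],"rotation":[0,4,0]},
  {"dp":[-0.2,0,-7],"rotation":[0,4,0]},
  {"dp":[-0.2,0,-7],"rotation":[0,4,0]},
  {"dp":[-0.2,0,-7],"rotation":[0,4,0]},
  {"dp":[-0.2,0,-7],"rotation":[0,4,0]},
])

```text
t: 10.23
eef_pos: [0.5739, 0.026, 0.2162]
ee_rot: [-1.571, -0.001, 0.851]
force: [-1.7, -0.3, 0.7]
width: 0.0237
```

Run:
```python
from h import *
ang()
```

```text
theta 0.8497 r 0.1005 z 0.2162 yaw [-1.571e+00 -1.000e-03  8.510e-01] F rad/tan/z -1.4 1.0 0.7 w 0.0237 t 10.23 q [ 0.39  0.18 -0.19 -0.   -1.2  -1.11]
```

Emit:
move_arm([
  {"dp":[-0.2,0,-7],"rotation":[0,4,0]},
  {"dp":[-0.2,0,-7],"rotation":[0,4,0]},
  {"dp":[-0.2,0,-7],"rotation":[0,4,0]},
  {"dp":[-0.2,0,-7],"rotation":[0,4,0]},
  {"dp":[-0.2,0,-7],"rotation":[0,4,0]},
])

```text
t: 10.65
eef_pos: [0.5961, -0.0021, 0.2162]
ee_rot: [-1.571, 0.001, 0.493]
force: [-2.0, 0.7, 0.5]
width: 0.0233
```

Run:
```python
from h import *
ang()
```

```text
theta 0.4916 r 0.1005 z 0.2162 yaw [-1.571e+00  1.000e-03  4.930e-01] F rad/tan/z -1.4 1.5 0.5 w 0.0233 t 10.65 q [ 0.32  0.22 -0.14  0.   -1.21 -1.4 ]
```

Emit:
move_arm([
  {"dp":[-0.3,0,-7],"rotation":[0,4,0]},
  {"dp":[-0.3,0,-7],"rotation":[0,4,0]},
  {"dp":[-0.3,0,-7],"rotation":[0,4,0]},
  {"dp":[-0.3,0,-7],"rotation":[0,4,0]},
  {"dp":[-0.3,0,-7],"rotation":[0,4,0]},
])

```text
t: 11.07
eef_pos: [0.6072, -0.0351, 0.2162]
ee_rot: [-1.57, 0.001, 0.135]
force: [-1.1, 1.9, 1.5]
width: 0.0236
```

Emit:
move_arm([
  {"dp":[-0.3,0,-7],"rotation":[0,4,0]},
  {"dp":[-0.3,0,-7],"rotation":[0,4,0]},
  {"dp":[-0.3,0,-7],"rotation":[0,4,0]},
  {"dp":[-0.3,0,-7],"rotation":[0,4,0]},
  {"dp":[0,0,0],"rotation":[0,0,0]},
])

```text
t: 11.48
eef_pos: [0.6074, -0.0628, 0.2163]
ee_rot: [-1.568, 0.0, -0.154]
force: [-0.0, 1.8, 1.1]
width: 0.0232
```

Run:
```python
from h import *
ang();plan(-.22,-.22)
g=grab('scene','s10')
```

```text
theta -0.1323 r 0.1008 z 0.2163 yaw [-1.568  0.    -0.154] F rad/tan/z -0.3 1.8 1.1 w 0.0232 t 11.48 q [ 0.21  0.24 -0.11 -0.   -1.22 -1.94]
t 11.48 pos [ 0.6074 -0.0628  0.2163] rot [-1.568  0.    -0.154] w 0.0232 F [-0.   1.8  1.1] q6 [ 0.21 -1.94]
need dp mm [-1.  -0.  -8.8] rot [-0.1  3.8 -0. ]
```

View pics/s10.png

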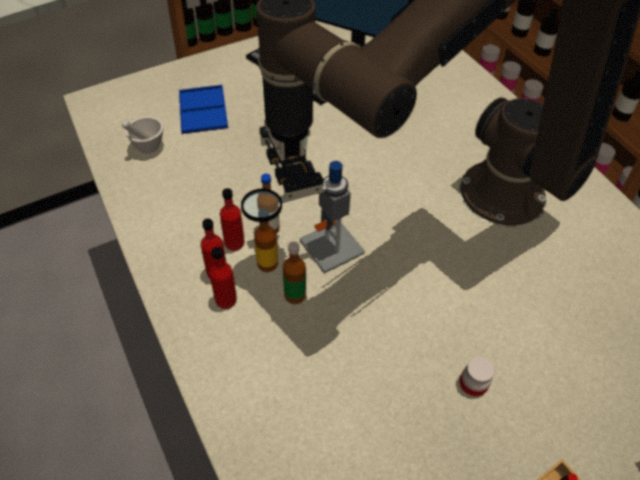

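Emit:
move_arm([
  {"dp":[-0.3,0,-6],"rotation":[0,3,0]},
  {"dp":[-0.3,0,-6],"rotation":[0,3,0]},
  {"dp":[0,0,0],"rotation":[0,0,0]},
])

```text
t: 11.78
eef_pos: [0.6059, -0.0718, 0.2163]
ee_rot: [-1.566, -0.001, -0.247]
force: [0.1, 2.4, -0.1]
width: 0.0235
```

```bash
cat >> h.py <<'E'
def lens(f):
    """fit ring circle from depth at z .21-.235"""
    C=cloud(f); im=f['pixels'].astype(int)
    m=(C[...,2]>.212)&(C[...,2]<.238)&(im.max(-1)<75)
    d=np.hypot(C[...,0]-AX[0],C[...,1]-AX[1]); m&=(d>.118)&(d<.225)
    P=C[m][:,:2]
    from scipy.optimize import least_squares
    c=least_squares(lambda p:np.hypot(P[:,0]-p[0],P[:,1]-p[1])-p[2],[*P.mean(0),.042],loss='soft_l1',f_scale=.003).x
    th=np.arctan2(c[1]-AX[1],c[0]-AX[0])
    print('lens',c.round(4),'n',m.sum(),'theta',th.round(4),'r',np.hypot(*(c[:2]-AX)).round(4)); return c
E
python3 - <<'E'
from h import *
ang()
lens(grab('scene','s11')); lens(grab('top','t11')); lens(dict(np.load('pics/scene0.npz'))) if 0 else 0
E
```

```text
theta -0.223 r 0.1009 z 0.2163 yaw [-1.566e+00 -1.000e-03 -2.470e-01] F rad/tan/z -0.5 2.4 -0.1 w 0.0235 t 11.78 q [ 0.2   0.24 -0.11 -0.   -1.22 -2.02]
lens [ 0.6726 -0.0832  0.0413] n 409 theta -0.2012 r 0.1685h.py:40: RuntimeWarning: Mean of empty slice.
  c=least_squares(lambda p:np.hypot(P[:,0]-p[0],P[:,1]-p[1])-p[2],[*P.mean(0),.042],loss='soft_l1',f_scale=.003).x
  ret = um.true_divide(
Traceback (most recent call last):
  File "h.py", line 40, in lens
    c=least_squares(lambda p:np.hypot(P[:,0]-p[0],P[:,1]-p[1])-p[2],[*P.mean(0),.042],loss='soft_l1',f_scale=.003).x
      ~~~~~~~~~~~~~^^^^^^^^^^^^^^^^^^^^^^^^^^^^^^^^^^^^^^^^^^^^^^^^^^^^^^^^^^^^^^^^^^^^^^^^^^^^^^^^^^^^^^^^^^^^^^^
ValueError: Initial guess is outside of provided bounds
```

View pics/t11.png

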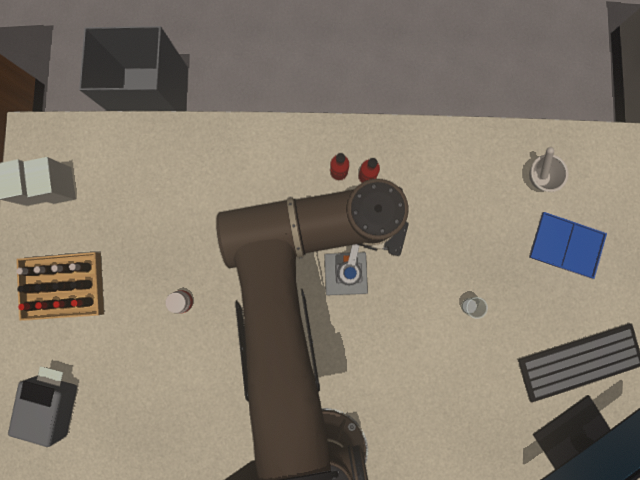

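The top view is blocked by the arm. The scene view gives the lens at about -0.20 rad, held. I'll release to see the spring-back.

Emit:
move_arm([
  {"dp":[0,0,0],"rotation":[0,0,0]},
  {"dp":[0,0,0],"rotation":[0,0,0]},
  {"dp":[0,0,0],"rotation":[0,0,0]},
  {"dp":[0,0,0],"rotation":[0,0,0]},
  {"dp":[0,0,0],"rotation":[0,0,0]},
], jaw=60)

```text
t: 12.3
eef_pos: [0.6053, -0.0697, 0.216]
ee_rot: [-1.566, 0.001, -0.236]
force: [1.0, 0.0, 0.9]
width: 0.0511
```

Run:
```python
from h import *
ang()
lens(grab('scene','s12'))
```

```text
theta -0.2035 r 0.0998 z 0.216 yaw [-1.566e+00  1.000e-03 -2.360e-01] F rad/tan/z 1.0 0.2 0.9 w 0.0511 t 12.3 q [ 0.2   0.24 -0.11 -0.   -1.22 -2.01]
lens [ 0.6752 -0.0579  0.0411] n 455 theta -0.05 r 0.1679
```

View pics/s12.png

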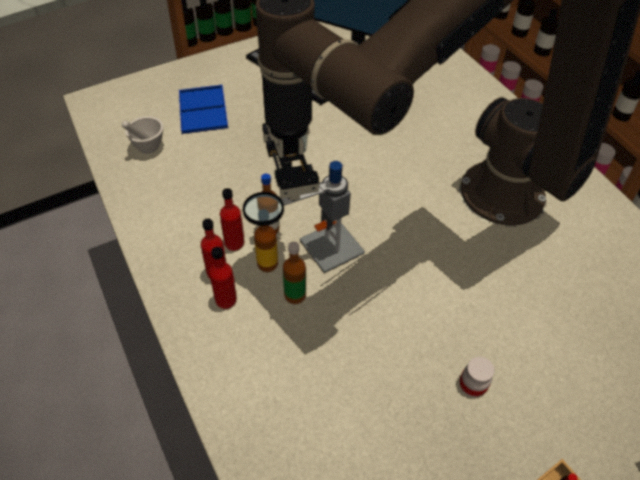

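The lens sprang to about -0.05, and the knob may still touch a finger. I'll open wider and follow it.

Emit:
move_arm([
  {"dp":[0,0,4],"rotation":[0,0,0]},
  {"dp":[0,0,4],"rotation":[0,0,0]},
  {"dp":[0,0,4],"rotation":[0,0,0]},
  {"dp":[0,0,0],"rotation":[0,0,0]},
], jaw=20)

```text
t: 12.68
eef_pos: [0.6086, -0.0584, 0.2163]
ee_rot: [-1.567, -0.0, -0.237]
force: [0.7, -0.3, -0.6]
width: 0.0793
```

Run:
```python
from h import *
ang()
f=grab('scene','s13');lens(f)
cv2.imwrite('pics/s13c.png',cv2.resize(cv2.imread('pics/s13.png')[110:280,220:390],None,fx=3.5,fy=3.5,interpolation=cv2.INTER_CUBIC))
```

```text
theta -0.0881 r 0.1014 z 0.2163 yaw [-1.567 -0.    -0.237] F rad/tan/z 0.8 -0.2 -0.6 w 0.0793 t 12.68 q [ 0.22  0.24 -0.11 -0.   -1.22 -2.03]
lens [ 0.6754 -0.0547  0.0408] n 446 theta -0.0309 r 0.168
```

View pics/s13c.png

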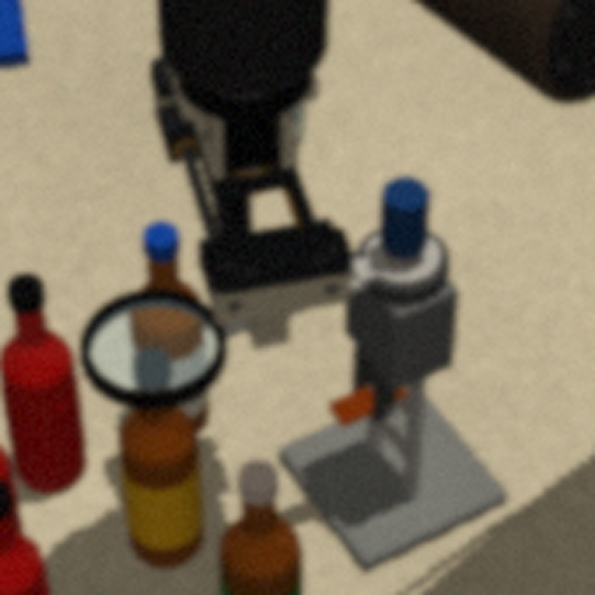

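Released, the lens rests at about -0.03 rad, so it sprang back about 0.17. The target of about -0.15 needs it held at about -0.32 on the lens, or -0.34 on the TCP reading. Re-gripping.

Emit:
move_arm([
  {"dp":[0,0,3],"rotation":[0,0,0]},
  {"dp":[0,0,0],"rotation":[0,0,0]},
  {"dp":[0,0,0],"rotation":[0,0,0]},
  {"dp":[0,0,0],"rotation":[0,0,0]},
  {"dp":[0,0,0],"rotation":[0,0,0]},
], jaw=255)

```text
t: 13.15
eef_pos: [0.6093, -0.0553, 0.2163]
ee_rot: [-1.568, -0.0, -0.237]
force: [-0.2, 0.1, 0.1]
width: 0.0527
```

Emit:
move_arm([
  {"dp":[0,0,0],"rotation":[0,0,0]},
  {"dp":[0,0,0],"rotation":[0,0,0]},
  {"dp":[0,0,0],"rotation":[0,0,0]},
  {"dp":[0,0,0],"rotation":[0,0,0]},
  {"dp":[0,0,0],"rotation":[0,0,0]},
])

```text
t: 13.57
eef_pos: [0.6093, -0.0556, 0.2163]
ee_rot: [-1.568, -0.0, -0.237]
force: [-0.2, -0.0, -0.3]
width: 0.0236
```

Run:
```python
from h import *
ang();plan(-.34,-.34,z=.216)
```

```text
theta -0.0594 r 0.102 z 0.2163 yaw [-1.568 -0.    -0.237] F rad/tan/z -0.2 -0.0 -0.3 w 0.0236 t 13.57 q [ 0.23  0.24 -0.11 -0.   -1.22 -2.03]
t 13.57 pos [ 0.6093 -0.0556  0.2163] rot [-1.568 -0.    -0.237] w 0.0236 F [-0.2 -0.  -0.3] q6 [ 0.23 -2.03]
need dp mm [ -0.9   0.2 -28.3] rot [-0.2  5.9  0. ]
```

Emit:
move_arm([
  {"dp":[0.3,0,-5.7],"rotation":[0,1.2,0]},
  {"dp":[0,0,-5.7],"rotation":[0,1.2,0]},
  {"dp":[-0.2,0,-5.7],"rotation":[0,1.2,0]},
  {"dp":[-0.4,0,-5.7],"rotation":[0,1.2,0]},
  {"dp":[-0.4,0,-5.7],"rotation":[0,1.2,0]},
])

```text
t: 13.98
eef_pos: [0.6074, -0.0769, 0.2163]
ee_rot: [-1.554, -0.009, -0.349]
force: [5.1, 8.1, -0.8]
width: 0.0235
```

Run:
```python
from h import *
ang();plan(-.34,-.34,z=.216)
lens(grab('scene','s14'))
```

```text
theta -0.268 r 0.1036 z 0.2163 yaw [-1.554 -0.009 -0.349] F rad/tan/z 2.8 9.2 -0.8 w 0.0235 t 13.98 q [ 0.19  0.24 -0.11 -0.01 -1.21 -2.1 ]
t 13.98 pos [ 0.6074 -0.0769  0.2163] rot [-1.554 -0.009 -0.349] w 0.0235 F [ 5.1  8.1 -0.8] q6 [ 0.19 -2.1 ]
need dp mm [-3.3  0.2 -7.5] rot [-1.  -0.5  0.5]
lens [ 0.6706 -0.0902  0.0417] n 371 theta -0.2447 r 0.1681
```

Emit:
move_arm([
  {"dp":[-1.5,0,-4.5],"rotation":[-0.5,0,0.3]},
  {"dp":[-1,0,-4.5],"rotation":[0,0,0]},
])

```text
t: 14.2
eef_pos: [0.6064, -0.0824, 0.2164]
ee_rot: [-1.555, -0.011, -0.353]
force: [6.9, 6.7, -3.4]
width: 0.0234
```

Run:
```python
from h import *
ang();plan(-.34,-.34,z=.216)
lens(grab('scene','s15'))
```

```text
theta -0.3209 r 0.1042 z 0.2164 yaw [-1.555 -0.011 -0.353] F rad/tan/z 4.5 8.5 -3.4 w 0.0234 t 14.2 q [ 0.18  0.24 -0.11 -0.01 -1.2  -2.1 ]
t 14.2 pos [ 0.6064 -0.0824  0.2164] rot [-1.555 -0.011 -0.353] w 0.0234 F [ 6.9  6.7 -3.4] q6 [ 0.18 -2.1 ]
need dp mm [-4.1  0.4 -2. ] rot [-0.9 -0.7  0.6]
lens [ 0.6678 -0.0989  0.0416] n 354 theta -0.2988 r 0.1678
```

Emit:
move_arm([
  {"dp":[-3,0,-4],"rotation":[-0.5,0,0.3]},
  {"dp":[-1,0,-1],"rotation":[0,0,0]},
])

```text
t: 14.42
eef_pos: [0.6062, -0.0836, 0.2165]
ee_rot: [-1.556, -0.014, -0.355]
force: [3.4, 5.4, -3.9]
width: 0.0238
```

Run:
```python
from h import *
ang()
lens(grab('scene','s16'))
```

```text
theta -0.3323 r 0.1044 z 0.2165 yaw [-1.556 -0.014 -0.355] F rad/tan/z 1.5 6.2 -3.9 w 0.0238 t 14.42 q [ 0.18  0.23 -0.12 -0.01 -1.2  -2.1 ]
lens [ 0.6672 -0.1008  0.0417] n 349 theta -0.3111 r 0.1677
```

Emit:
move_arm([
  {"dp":[0,0,0],"rotation":[0,0,0]},
  {"dp":[0,0,0],"rotation":[0,0,0]},
  {"dp":[0,0,2],"rotation":[0,0,0]},
  {"dp":[0,0,4],"rotation":[0,0,0]},
  {"dp":[0,0,4],"rotation":[0,0,0]},
], jaw=20)

```text
t: 14.88
eef_pos: [0.6097, -0.0734, 0.2163]
ee_rot: [-1.554, -0.014, -0.359]
force: [0.8, 0.0, 0.3]
width: 0.0513
```

Emit:
move_arm([
  {"dp":[0,0,3],"rotation":[0,0,0]},
  {"dp":[0,0,0],"rotation":[0,0,0]},
  {"dp":[0,0,0],"rotation":[0,0,0]},
])

```text
t: 15.13
eef_pos: [0.611, -0.0704, 0.2166]
ee_rot: [-1.555, -0.014, -0.359]
force: [0.5, 0.8, -0.6]
width: 0.0711
```

Run:
```python
from h import *
ang()
lens(grab('scene','s17'))
g=grab('wrist','w3')
T=np.eye(4);T[:3,:3]=R.from_euler('xyz',g['st_rot']).as_matrix();T[:3,3]=g['st_pos'];g['cam_to_world']=T@g['mount'];C=cloud(g)
lens(g)
cv2.imwrite('pics/s17c.png',cv2.resize(cv2.imread('pics/s17.png')[110:280,220:390],None,fx=3.5,fy=3.5,interpolation=cv2.INTER_CUBIC))
```

```text
theta -0.1996 r 0.1056 z 0.2166 yaw [-1.555 -0.014 -0.359] F rad/tan/z 0.3 0.9 -0.6 w 0.0711 t 15.13 q [ 0.2   0.24 -0.11 -0.01 -1.2  -2.13]
lens [ 0.6747 -0.0721  0.0409] n 431 theta -0.1342 r 0.1688
lens [ 0.6727 -0.0737  0.041 ] n 1163 theta -0.1455 r 0.1669
```

View pics/s17c.png

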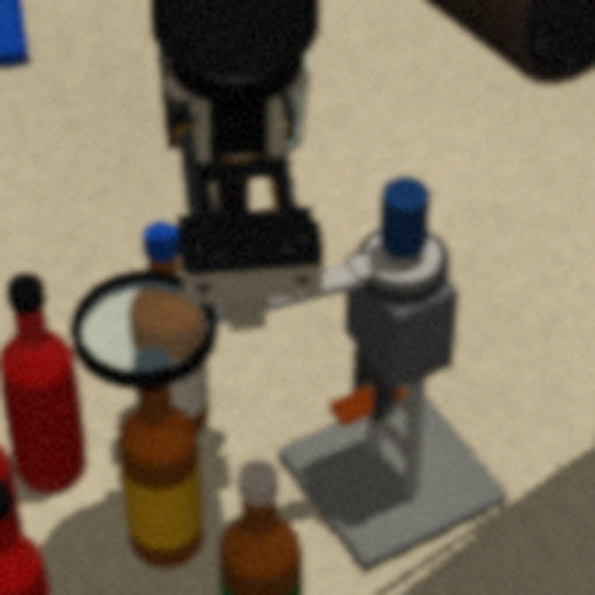

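View pics/w3.png

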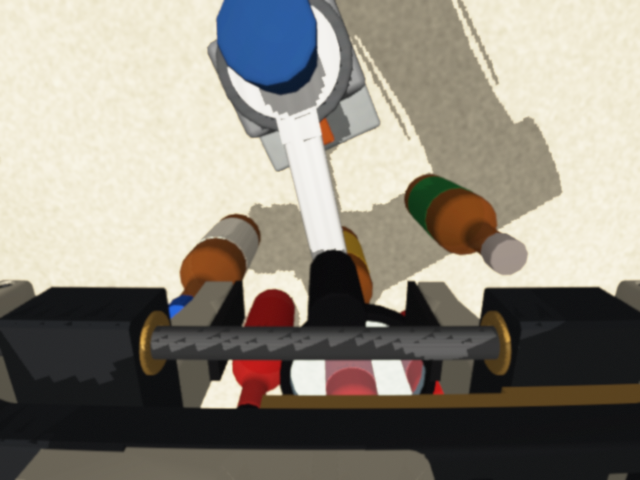

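The released lens rests at -0.135 (scene camera) to -0.145 rad (wrist camera), against a target of about -0.148. Now retreating straight up.

Emit:
move_arm([
  {"dp":[0,-8,0],"rotation":[0,0,0]},
  {"dp":[0,-20,0],"rotation":[0,0,0]},
  {"dp":[0,-25,0],"rotation":[0,0,0]},
  {"dp":[0,-25,0],"rotation":[0,0,0]},
  {"dp":[0,-25,0],"rotation":[0,0,0]},
])

```text
t: 15.65
eef_pos: [0.6055, -0.0724, 0.3185]
ee_rot: [-1.56, -0.003, -0.36]
force: [0.4, -0.3, -0.3]
width: 0.0808
```

Emit:
move_arm([
  {"dp":[-15,-20,-30],"rotation":[0,0,0]},
  {"dp":[-15,-10,-35],"rotation":[0,0,0]},
  {"dp":[-15,0,-35],"rotation":[0,0,0]},
  {"dp":[-15,0,-35],"rotation":[0,0,0]},
  {"dp":[-15,0,-35],"rotation":[0,0,0]},
])

```text
t: 16.07
eef_pos: [0.4769, -0.2068, 0.3562]
ee_rot: [-1.559, -0.014, -0.353]
force: [0.2, -2.1, 0.6]
width: 0.0805
```

Emit:
move_arm([
  {"dp":[-15,0,-35],"rotation":[0,0,0]},
  {"dp":[-15,0,-35],"rotation":[0,0,0]},
  {"dp":[-15,0,-35],"rotation":[0,0,0]},
  {"dp":[0,0,0],"rotation":[0,0,0]},
])

```text
t: 16.4
eef_pos: [0.3894, -0.2964, 0.3593]
ee_rot: [-1.56, -0.021, -0.355]
force: [0.5, 0.6, -0.1]
width: 0.0811
```

Run:
```python
from h import *
ang()
for n,s in(('scene','s18'),('top','t18')):
    f=grab(n,s);lens(f);C=cloud(f)
    z=C[...,2];x=C[...,0];y=C[...,1]
    m=(z>0.18)&(z<0.2)&(x>0.58)&(x<0.85)&(y>-.25)&(y<.1)
    k,l,st,c=cv2.connectedComponentsWithStats(m.astype(np.uint8))
    for i in range(1,k):
        if st[i,4]>8: print(n,c[i].round(1),st[i,4],C[l==i].mean(0).round(4))
a=cv2.imread('pics/t18.png')[130:310,240:440]; b=cv2.imread('pics/s18.png')[150:330,190:390]
cv2.imwrite('pics/c18.png',cv2.resize(np.hstack([a,b]),(800,360),interpolation=cv2.INTER_CUBIC))
```

```text
theta -2.017 r 0.2737 z 0.3593 yaw [-1.56  -0.021 -0.355] F rad/tan/z -0.8 0.2 -0.1 w 0.0811 t 16.4 q [-0.26 -0.03 -0.1  -0.01 -1.48 -1.67]
lens [ 0.6749 -0.0729  0.0404] n 571 theta -0.1391 r 0.169
scene [266.1 177.9] 90 [ 0.6182 -0.1693  0.1877]
scene [227.  192.6] 93 [ 0.7165 -0.1683  0.1873]
scene [207.3 223.1] 103 [ 0.7898 -0.1036  0.1879]
scene [293.8 246.7] 105 [0.6518 0.0409 0.188 ]
scene [216.6 251.9] 109 [ 0.8014 -0.0211  0.1876]
lens [ 0.6742 -0.0728  0.0417] n 193 theta -0.1388 r 0.1683
top [340.  157.6] 76 [ 0.7996 -0.0232  0.19  ]
top [372.2 162.6] 77 [ 0.7886 -0.1056  0.1891]
top [397.4 191.5] 77 [ 0.7153 -0.1708  0.1886]
top [314.6 214.2] 77 [0.6529 0.0384 0.1894]
top [397.5 228.9] 77 [ 0.6198 -0.1717  0.1895]
```

View pics/c18.png

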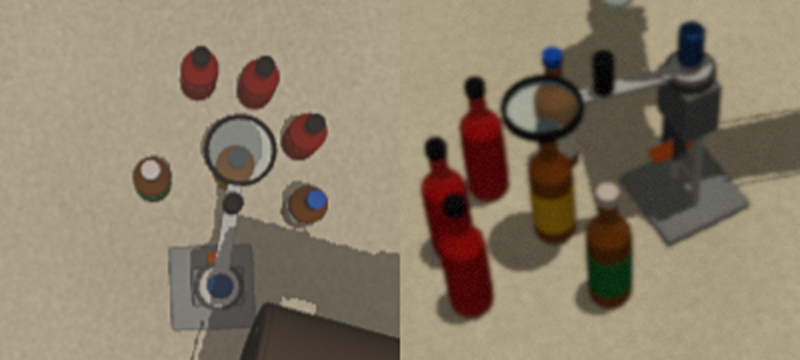

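The top camera puts the lens at (0.6742,-0.0728) and the cap at (0.6719,-0.0733), about 2.4 mm apart. The green- and white-label caps are where they were. I'll check the height, the jar and the cup, then hand in.

Run:
```python
from h import *
C0=cloud(dict(np.load('pics/top0.npz')));C1=cloud(dict(np.load('pics/t18.npz')))
S0=cloud(dict(np.load('pics/scene0.npz')));S1=cloud(dict(np.load('pics/s18.npz')))
def b(C,l,h):
    m=((C>l)&(C<h)).all(-1);return C[m].mean(0).round(4),m.sum()
print('jar',b(C0,[.35,.25,.06],[.55,.45,.09]),b(C1,[.35,.25,.06],[.55,.45,.09]))
print('cup',b(S0,[.35,-.45,.03],[.5,-.28,.1]),b(S1,[.35,-.45,.03],[.5,-.28,.1]))
print('lift knob top',b(C1,[.49,-.065,.27],[.525,-.035,.30]))
c=lens(grab('top','t19')); s=arm.get_state(); print(s['t'],s['qd'].round(3))
arm.job_done()
```

```text
jar (array([0.4165, 0.4186, 0.0742]), np.int64(335)) (array([0.4166, 0.4186, 0.0739]), np.int64(332))
cup (array([ 0.419 , -0.4023,  0.0597]), np.int64(456)) (array([ 0.419 , -0.4026,  0.0597]), np.int64(453))
lift knob top (array([ 0.5072, -0.0489,  0.2842]), np.int64(129))
lens [ 0.6742 -0.0728  0.0417] n 193 theta -0.1387 r 0.1684
16.55 [ 0.035  0.017 -0.001 -0.004  0.005 -0.003]
the job is handed in; nothing more can be done
```

The magnifier's carriage hangs on the upper rung, and the released lens rests about 2.4 mm from the yellow bottle's cap centre. I handed the job in at 16.6 s; no verdict was reported.

- **Carriage:** I lifted it by the blue knob about 62 mm, past the upper rung, and lowered it until the rung took the weight. The last check put the knob's top at 0.284 m, which means the carriage is at about 0.045 m. The pawl looked level.
- **Lens:** I swung it clockwise and let go. It sprang back to about -0.03 rad, short of the target. A second swing, released at about -0.31 rad, left it at about -0.139 rad against a target of about -0.148.
- **Bystanders:** The green and white bottles, the jar and the measuring cup measured within 1 mm of where they started. The yellow cap could only be seen through the lens, at the same pixel as before to within about 1.5 px. The gripper is clear of everything.
- **Disagreements:**
    - The open fingertips sat about 30 mm behind the stated TCP, so I set the grasp heights from the cameras.
    - The cameras differed by about 0.01 rad (2 mm) on the lens angle.
    - The force readings during the first swing were lower than the stated slip force.

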